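# Re-clamp a manifold block ports up and start its leak test

### The job

Slide the fixture's jaw open, take out the manifold block that stands on end in it, and turn the block onto its side so that the long face with the row of four ports looks straight up; lay it between the jaws, lengthwise from jaw to jaw and centred on the rail, without dropping it, and slide the jaw shut so that the block is held end to end, touching both jaws. Only when it is clamped, press the small key on the console fully down and let it up, then the large key, never both at once. Leave the other things on the bench where they are.

Things in the scene. Friction and masses are not known exactly. Their poses are not given: they have to be found in the camera images.
- fixture: Slide-jaw fixture, fixed. Origin on the bench under the fixed jaw's inner face, mid-width; +y along the rail towards the sliding jaw, z up. Foot plate 100 mm wide (x), y -50 to 220 mm, 12 mm high; rail 36 mm wide, its top (seat for the block) at z 35 mm. Both jaws 46 mm wide, tops at z 62 mm; fixed jaw from y -26 to 0 mm.
- jaw (a joint): Gap between the jaw faces, m (the sliding jaw's inner face is at fixture y = this). 0 to 0.125, larger is more open; starts nearly closed on the block. About 3 N of friction; stays where left. The jaw is 22 mm thick; behind it a 36 mm wide bar (top at z 50 mm) reaches to 75 mm behind its face and carries the handle.
- jaw_handle (a point): On the axis of the sliding jaw's upright round steel handle post (22 mm diameter, from z 56 to 115 mm above the bench), at z 95 mm, 60 mm behind the jaw's inner face. Moves with the jaw; axes as the fixture's.
- block: Loose bare-aluminium manifold block, 50 x 42 x 96 mm (own x, y, z), about 0.5 kg. Origin at the centre of the 50 x 42 mm end it stands on at first, z along its length. Its +y face (50 x 96 mm) has a row of four ports, the other faces are plain. It starts standing on the seat between the jaws, ports towards the sliding jaw.
- block_center (a point): Centre of the manifold block, 48 mm along its z from its origin; axes as the block's.
- console: White and grey leak-test console, fixed, about 130 x 170 mm, up to 90 mm high. Its face slopes 30 degrees towards its -x side (the robot) and has a dark display strip and, below it, two round grey keys 84 mm apart in a row. Origin under its centre; z up.
- key_large_top (a point): Centre of the top of the large round key (40 mm diameter). Its z axis is the outward normal of the sloped face, 30 degrees from vertical; the key is pressed along -z. The two keys may stand either way round.
- key_small_top (a point): Centre of the top of the small round key (24 mm diameter); axes as for the large key.
- key_large (a joint): Travel of the large key, m: 0 up, 0.006 fully down; a spring returns it, 5 N to push it fully down.
- key_small (a joint): Travel of the small key, m: 0 up, 0.006 fully down; a spring returns it, 5 N to push it fully down.
- amber_bottle: Bystander: brown glass bottle, 86 mm diameter, 190 mm high. Origin under its centre.
- clear_bottle: Bystander: clear glass bottle, 86 mm diameter, 190 mm high. Origin under its centre.
- vial_jar: Bystander: white jar, 60 mm diameter, 75 mm high. Origin under its centre.
- beaker: Bystander: white plastic beaker, 70 mm diameter, 80 mm high. Origin under its centre.
- screwdriver: Bystander: screwdriver 170 mm long lying on the bench.
- spare_block: Bystander: plain aluminium block 50 x 80 x 30 mm lying flat, without ports. Origin under its centre.
There are look-alikes about, which are no part of the job. What is shaped like the block but purple is not meant.

How it is judged:
By the outcome, as a careful person would: the job done as asked, in the order asked, and still so for the second after the job is handed in, with the robot touching nothing.
It also fails if it takes over 62 s, if anything falls off the work surface, if the arm or the gripper's body presses on something with over 40 N, if the wrist force passes 120 N, or if a joint passes its speed limit or range.

### The arm

A 6-joint arm with a two-finger parallel gripper is mounted at the origin on the work surface. World frame = base frame: x ahead of the robot, y to its left, z up, the work surface at z = 0. Lengths are in m, angles in rad, forces in N, time in s.
With the tool pointing down it reaches from about 0.275 to 1 m from the base axis. Payload 8.4 kg.
Tool frame: the origin (TCP) lies on the centre line of the jaws, within the pads' length; the fingertips stand 17 mm ahead of it and the grasp point (between the pads) lies 2 mm behind it (bot.tcp_to_tips is the z of the fingertips in the tool frame, in m); z points along the fingers, y is the line along which they close (so a half turn about z gives the same grasp; the last joint's range is limited). The gripper opens to 85 mm and grips with 20 to 120 N. Pads are 22 mm wide; open, the fingers measure 114 mm over their backs; the gripper's body (76 mm by 85 mm) begins 54 mm behind the grasp point. The pads swing forward as they close: fully open they stand 13 mm farther back than shut.
Start: joints at [1.261, 0.353, 1.633, -0, 1.155, -0.002], TCP at [0.189, 0.596, 0.248] pointing down, gripper open.
Joint ranges: [-2.63, 2.63], [-0.92, 2.1], [0.06, 2.66], [-1.3, 4.44], [0, 2.69], [-3.02, 3.02]. Speed limits (rad/s): [2.22, 2.22, 2.79, 3.14, 3.14, 3.14].

### API

Orientations are given as a unit quaternion [x, y, z, w].
In Python, from workcell import bot, hand, kinematics, get_obs, vision, hand_in gives the robot as it stands. The module is installed in compiled form; this text tells all that it offers. Calls block until the motion is done:
- bot.reach(position, orientation): joint-space move of the TCP to a pose.
- bot.servo_line(position, ori=None, velocity=0.15): straight line of the TCP; ori=None keeps the orientation; velocity is the mean speed in m/s.
- bot.goto_joints(angles): joint-space move.
- hand.move_gripper(opening, strength=None): finger opening in m; strength is the grip in N (None keeps the last); returns when the fingers have stopped.
- bot.dwell(seconds).
- kinematics.solve_ik(position, orientation): joint angles nearest the present ones, or None.
- get_obs(): the state.
- vision.read_camera(name): name is "scene" or "top" or "wrist"; returns a dict with "frame" (384x512x3 uint8, red, green, blue), "intrinsics" (3x3 intrinsics, pixels), "dist" ([k1, k2, p1, p2, k3] as OpenCV has them; the pictures are not rectified), "view" (4x4, takes a point from world to camera coordinates). Camera axes: x right, y down, z forward; pixel columns grow to the right and rows downward; lengths in m; the calibration is good to about 2 mm. A picture is of the moment at which its call begins. There is no depth.
A pose or a line that the arm cannot do raises bot.IKError and nothing moves.
- hand_in(): hands the job in; it is judged then, once.
The state is a dict: "time_s": time; "joint_pos": joint angles; "joint_vel": joint speeds; "joint_efforts": joint torques, N m; "position": TCP position; "orientation": TCP orientation; "wrist_force": force on the tool from outside, world axes, zero at the start; "ft_torque": the same for the moment, N m; "gripper_width": finger opening in m; "grip_force": force on a finger pad.
Only numpy, scipy, OpenCV 4.12 (cv2) and the standard library are available. Lean on these libraries where they do the work, as an engineer would, in place of code of your own. Each camera call takes 0.05 s, during which the arm holds its last target. There are 200 camera calls.

## Working session

There is one attempt and no reset: what is moved stays moved. The work goes in short steps, each a Python script; the robot and the scene stay as the last script left them, time stands still between calls to the robot, and variables do not carry over. Pictures are saved under pics/ and viewed, at most 10 in all, crops included, and the job is handed in when it is done.

```bash
mkdir -p pics; cat > h.py <<'E'
import numpy as np, cv2
from workcell import bot, hand, kinematics, get_obs, vision, hand_in
from scipy.spatial.transform import Rotation as R
def shot(n):
    d=vision.read_camera(n); return d
def ray(d,px):
    K=np.array(d['intrinsics']);D=np.array(d['dist']);V=np.array(d['view'])
    u=cv2.undistortPoints(np.array(px,float).reshape(-1,1,2),K,D).reshape(-1,2)
    dirs=np.c_[u,np.ones(len(u))]@V[:3,:3]
    return -V[:3,:3].T@V[:3,3], dirs
def plane(d,px,z):
    o,r=ray(d,px); return o+r*((z-o[2])/r[:,2])[:,None]
def proj(d,P):
    V=np.array(d['view']);p,_=cv2.projectPoints(np.array(P,float).reshape(-1,3),cv2.Rodrigues(V[:3,:3])[0],V[:3,3],np.array(d['intrinsics']),np.array(d['dist'])); return p.reshape(-1,2)
E
python3 - <<'E'
from h import *
import pickle
ds={}
for n in ("scene","top","wrist"):
    d=shot(n);ds[n]=d
    print(n,np.round(d['view'],3).tolist())
    print(np.round(-d['view'][:3,:3].T@d['view'][:3,3],3),d['intrinsics'][0])
pickle.dump(ds,open('ds.pkl','wb'))
for n in ("scene","top"):
    cv2.imwrite(f'pics/{n}.png',cv2.resize(ds[n]['frame'][:,:,::-1],(800,600),interpolation=cv2.INTER_CUBIC))
print(get_obs())
E
```

```text
scene [[0.19, 0.982, 0.007, -0.085], [0.748, -0.14, -0.649, -0.363], [-0.636, 0.129, -0.761, 1.367], [0.0, 0.0, 0.0, 1.0]]
[ 1.157 -0.144  0.805] [385.90050767   0.         251.60764675]
top [[0.065, -0.998, 0.004, -0.036], [-0.976, -0.064, -0.209, 0.59], [0.209, 0.01, -0.978, 0.931], [0.0, 0.0, 0.0, 1.0]]
[ 0.384 -0.007  1.034] [396.55694659   0.         246.81013786]
wrist [[0.303, 0.953, -0.002, -0.624], [0.91, -0.289, 0.296, -0.039], [0.282, -0.091, -0.955, 0.38], [0.0, 0.0, 0.0, 1.0]]
[0.117 0.618 0.373] [314.59292468   0.         252.46617218]
{'time_s': 0.15, 'joint_pos': array([ 1.26062047e+00,  3.53534916e-01,  1.63394417e+00,  3.49866769e-05,
        1.15517057e+00, -2.37740429e-03]), 'joint_vel': array([-0.00011463, -0.00185113, -0.00303197,  0.0019011 ,  0.0006506 ,
       -0.00028099]), 'joint_efforts': array([-3.07339942e-04, -6.05638933e+01, -3.42338991e+01,  2.60386503e-05,
        6.18963430e-03,  5.23336348e-05]), 'position': array([0.1892274 , 0.59532221, 0.24771367]), 'orientation': array([ 1.53299396e-01,  9.88179647e-01, -5.19566382e-04, -9.80612846e-05]), 'wrist_force': array([-0.68494109,  0.08314415, -0.61557951]), 'ft_torque': array([-0.01423806,  0.02972259, -0.00233372]), 'grip_force': 0.0, 'gripper_width': 0.08559918463818719}
```

View pics/scene.png

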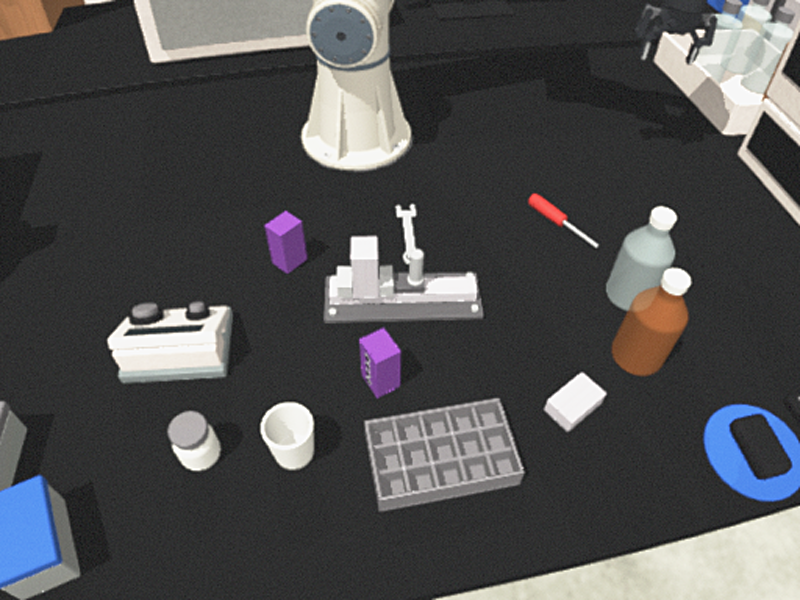

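View pics/top.png

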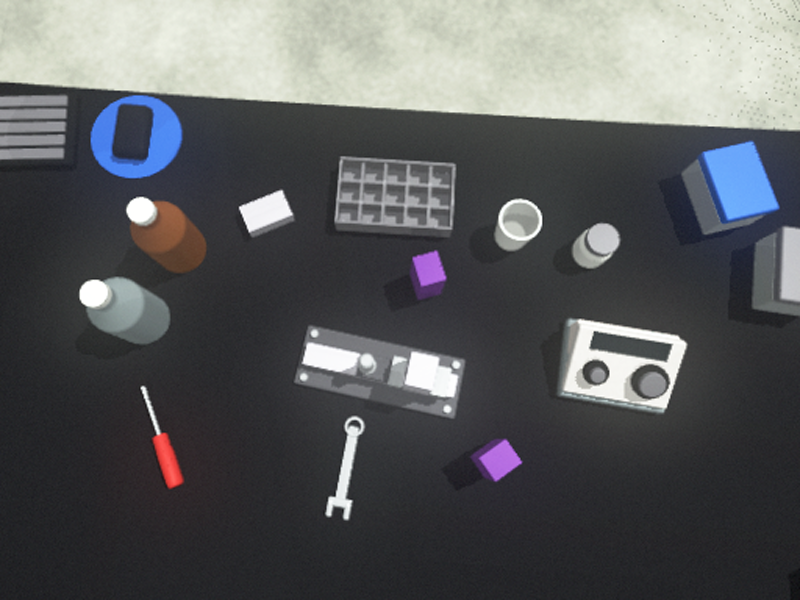

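Candidates: the bare aluminium block in the fixture (scene 365,265 / top 422,370). Look-alikes are the purple blocks (scene 286,242 and 380,362; top 498,460 and 428,275) and the flat spare block (scene 575,402; top 266,213). I choose the aluminium one standing in the fixture, and check it with a close crop.

```bash
python3 - <<'E'
from h import *
import pickle
ds=pickle.load(open('ds.pkl','rb'))
def crop(n,x0,y0,w,h,s): return cv2.resize(ds[n]['frame'][y0:y0+h,x0:x0+w,::-1],None,fx=s,fy=s,interpolation=cv2.INTER_CUBIC)
a=crop('top',180,200,130,75,6);b=crop('scene',200,140,130,75,6)
im=np.vstack([a,b])[:, :]
im=cv2.resize(im,(520*1,600)) if False else im
im=cv2.resize(im,None,fx=0.66,fy=0.66,interpolation=cv2.INTER_AREA)
c=np.vstack([crop('top',350,200,95,70,3),crop('scene',60,180,95,70,3)])
c=cv2.copyMakeBorder(c,0,im.shape[0]-c.shape[0],0,0,cv2.BORDER_CONSTANT)
im=np.hstack([im,c]);print(im.shape)
cv2.imwrite('pics/crop1.png',im)
E
```

```text
(594, 800, 3)
```

View pics/crop1.png

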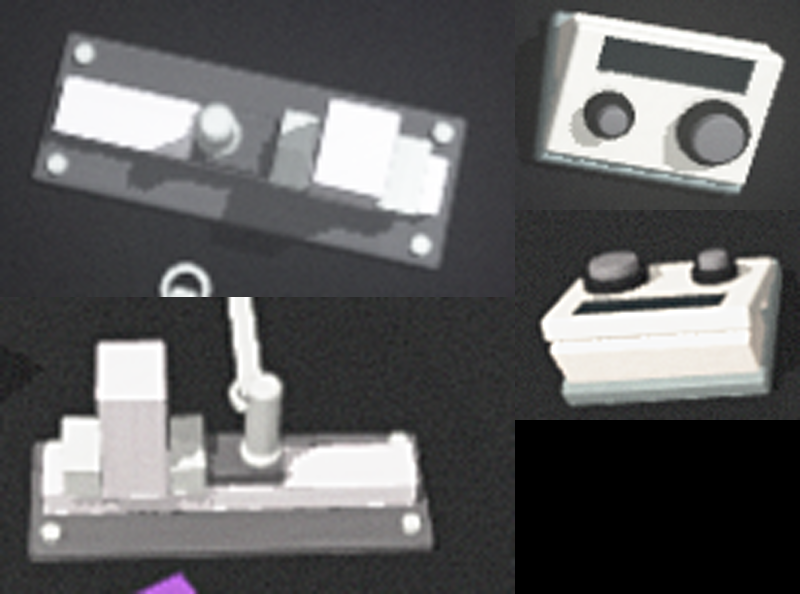

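The crop confirms the block: bare aluminium, upright between the jaws (crop 355,145 in the top view; 130,420 in the scene view). The handle is at 216,120 and 263,383; the small key is at 613,119 and 714,259, the large one at 715,137 and 612,270.

```bash
cat >> h.py <<'E'
def tri(d1,p1,d2,p2):
    A=[];b=[]
    for d,p in((d1,p1),(d2,p2)):
        o,r=ray(d,[p]);r=r[0]/np.linalg.norm(r[0]);M=np.eye(3)-np.outer(r,r);A.append(M);b.append(M@o)
    x=np.linalg.lstsq(np.vstack(A),np.hstack(b),rcond=None)[0]
    return x,[np.linalg.norm(M@x-c) for M,c in zip(A,b)]
E
python3 - <<'E'
from h import *
import pickle
ds=pickle.load(open('ds.pkl','rb'));T=ds['top'];S=ds['scene']
ct=lambda p:np.array(p)/3.96+[180,200]
cs=lambda p:(np.array(p)-[0,297])/3.96+[200,140]
kt=lambda p:(np.array(p)-[515,0])/3+[350,200]
ks=lambda p:(np.array(p)-[515,210])/3+[60,180]
pl=plane(T,ct([(70,33),(466,120),(440,268),(33,180)]),.012)
print('plate',pl.round(4).tolist())
# local corners (x,y): fixture +y to image left; +x = ?
loc=np.array([(50,220),(50,-50),(-50,-50),(-50,220)])/1000.
# +y world-left, z up -> +x is forward(+x world)
def fit(loc,w):
    lc=loc.mean(0);wc=w.mean(0);H=(loc-lc).T@(w-wc);a=np.arctan2(H[0,1]-H[1,0],H[0,0]+H[1,1])
    Rm=np.array([[np.cos(a),-np.sin(a)],[np.sin(a),np.cos(a)]]);return a,wc-Rm@lc,(loc@Rm.T+wc-Rm@lc)-w
a,t,res=fit(loc,pl[:,:2]);print('fix yaw',np.degrees(a),t.round(4),res.round(4).tolist())
bt=plane(T,ct([(330,98),(402,112),(388,198),(312,182)]),.131)
Rm=np.array([[np.cos(a),-np.sin(a)],[np.sin(a),np.cos(a)]])
print('block in fix',((bt[:,:2]-t)@Rm).round(4).tolist())
for nm,p,q in(('handle',ct((216,120)),cs((263,383))),('small',kt((613,119)),ks((714,259))),('large',kt((715,137)),ks((612,270)))):
    x,e=tri(T,p,S,q);print(nm,x.round(4),np.round(e,4),'fix',((x[:2]-t)@Rm).round(4))
print('handle z.115',((plane(T,[ct((216,120))],.115)[:,:2]-t)@Rm).round(4),((plane(S,[cs((263,383))],.115)[:,:2]-t)@Rm).round(4))
w=ds['wrist']; 
f=[np.r_[t+Rm@np.array(p[:2]),p[2]] for p in[(0,0,.035),(0,.1,.1)]];print(proj(w,f))
# tool-vs-camera
o=get_obs();print(R.from_quat(o['orientation']).as_matrix().round(3).tolist())
E
```

```text
plate [[0.5638, 0.1299, 0.012], [0.5232, -0.1335, 0.012], [0.427, -0.1204, 0.012], [0.4659, 0.1449, 0.012]]
fix yaw -8.512038609656079 [ 0.4824 -0.0788] [[0.0006, 0.0014], [0.0012, -0.0022], [-0.0015, -0.0005], [-0.0004, 0.0012]]
block in fix [[0.026, 0.0435], [0.0269, 0.0011], [-0.0233, -0.0006], [-0.0236, 0.0437]]
handle [0.4997 0.0261 0.1138] [0.0001 0.0001] fix [0.0016 0.1063]
small [ 0.5068 -0.3324  0.0663] [0.0009 0.0009] fix [ 0.0617 -0.2471]
large [ 0.4985 -0.418   0.0604] [0.001 0.001] fix [ 0.0662 -0.3331]
handle z.115 [[0.0014 0.1061]] [[0.0027 0.1063]]
[[-119.88020848  483.3058992 ]
 [-103.28480615  534.06501294]]
[[-0.953, 0.303, -0.0], [0.303, 0.953, -0.001], [0.0, -0.001, -1.0]]
```

```bash
cat >> h.py <<'E'
import json,os
FX=json.load(open('fx.json')) if os.path.exists('fx.json') else dict(x=.4835,y=-.079,a=-8.51)
A=np.radians(FX['a']); RF=R.from_euler('z',A)
def F(x,y,z): return RF.apply([x,y,z])+[FX['x'],FX['y'],0]
def ori(zl,yl):
    "tool quaternion from tool z and tool y in fixture axes"
    z=np.array(zl,float);z/=np.linalg.norm(z);y=np.array(yl,float);x=np.cross(y,z)
    return (RF*R.from_matrix(np.c_[x,y,z])).as_quat()
def tilt(deg,s=1):
    "tool leaning: deg>0 comes from +y side, pointing to -y and down; closing along fixture x"
    t=np.radians(deg); return ori([0,-np.sin(t),-np.cos(t)],[s,0,0])
DOWN=ori([0,0,-1],[0,1,0])
E
cat > ik.py <<'E'
from h import *
q0=get_obs()['joint_pos']
q=kinematics.solve_ik(F(0,.106,.25),DOWN);print('down',q)
q=kinematics.solve_ik(F(0,.106,.095),DOWN);print('down',q)
for s in(1,-1):
  for d in(70,65,60,55,50,45,30,0,-20,-25,-30,-35,-40,-45):
    z=.09 if d>40 else .2 if d>-15 else .056
    y=.021 if d>40 else .04
    q=kinematics.solve_ik(F(0,y,z),tilt(d,s)); print(s,d,None if q is None else np.round(q,2), tilt(d,s).round(2) if d==0 else '')
E
python3 ik.py
```

```text
down [ 4.87031270e-02  1.55550908e-01  1.89377396e+00 -4.44089210e-16
  1.09226778e+00 -1.37356568e+00]
down [ 4.87031270e-02  3.72725791e-01  2.02174046e+00 -4.44089210e-16
  7.47126401e-01 -1.37356568e+00]
1 70 [ 0.43  0.84  1.85 -0.91  1.48  1.2 ] 
1 65 [ 0.41  0.79  1.87 -0.89  1.42  1.17] 
1 60 [ 0.39  0.74  1.89 -0.86  1.35  1.13] 
1 55 [ 0.37  0.69  1.91 -0.84  1.28  1.09] 
1 50 [ 0.34  0.64  1.93 -0.8   1.21  1.04] 
1 45 [ 0.31  0.6   1.95 -0.77  1.15  0.99] 
1 30 [ 0.23  0.31  1.92 -0.53  1.17  0.66] 
1 0 [-0.08  0.2   1.96 -0.    0.98  0.07] [0.76 0.65 0.   0.  ]
1 -20 [-0.31  0.47  2.05  0.52  0.74 -0.57] 
1 -25 [-0.36  0.5   2.05  0.62  0.8  -0.69] 
1 -30 [-0.41  0.53  2.04  0.69  0.86 -0.8 ] 
1 -35 [-0.45  0.56  2.03  0.76  0.92 -0.89] 
1 -40 [-0.5   0.6   2.01  0.81  0.99 -0.97] 
1 -45 [-0.53  0.65  1.99  0.85  1.06 -1.03] 
-1 70 [ 0.43  0.84  1.85 -0.91  1.48 -1.94] 
-1 65 [ 0.41  0.79  1.87 -0.89  1.42 -1.98] 
-1 60 [ 0.39  0.74  1.89 -0.86  1.35 -2.01] 
-1 55 [ 0.37  0.69  1.91 -0.84  1.28 -2.05] 
-1 50 [ 0.34  0.64  1.93 -0.8   1.21 -2.1 ] 
-1 45 [ 0.31  0.6   1.95 -0.77  1.15 -2.15] 
-1 30 [ 0.23  0.31  1.92 -0.53  1.17 -2.49] 
-1 0 None [ 0.65 -0.76  0.    0.  ]
-1 -20 [-0.31  0.47  2.05  0.52  0.74  2.57] 
-1 -25 [-0.36  0.5   2.05  0.62  0.8   2.45] 
-1 -30 [-0.41  0.53  2.04  0.69  0.86  2.34] 
-1 -35 [-0.45  0.56  2.03  0.76  0.92  2.25] 
-1 -40 [-0.5   0.6   2.01  0.81  0.99  2.17] 
-1 -45 [-0.53  0.65  1.99  0.85  1.06  2.11]
```

```bash
python3 - <<'E'
from h import *
import pickle
hand.move_gripper(.06,40)
bot.reach(F(0,.106,.24),DOWN)
d=shot('wrist');pickle.dump(d,open('w1.pkl','wb'))
cv2.imwrite('pics/w1.png',cv2.resize(d['frame'][:,:,::-1],(800,600),interpolation=cv2.INTER_CUBIC))
o=get_obs();print(o['time_s'],o['position'],F(0,.106,.24),o['gripper_width'])
E
```

```text
2.8833 [0.49928384 0.02648113 0.23999483] [0.49918609 0.02583295 0.24      ] 0.05973413193299773
```

View pics/w1.png

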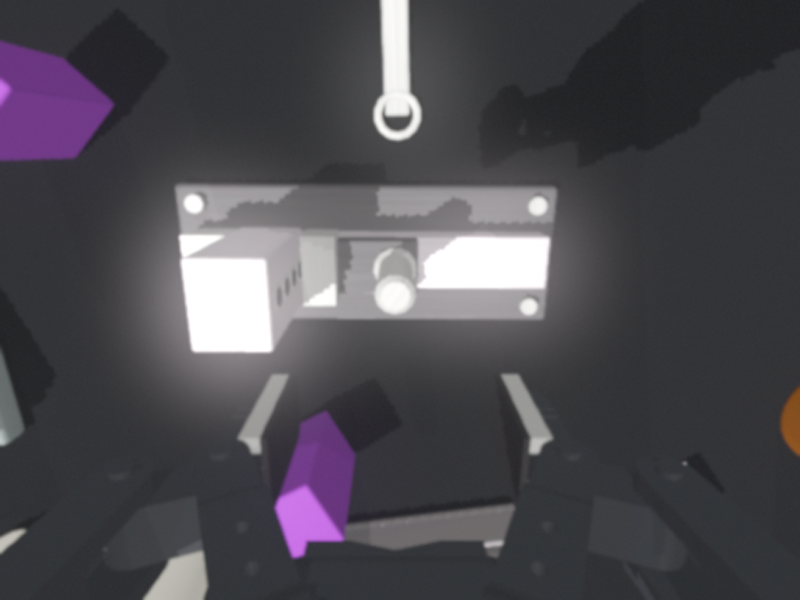

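The wrist view shows the ports on the block's sliding-jaw side (288,285). The handle top is at 395,295 and the plate corners at 176,184, 556,187 and 543,319.

```bash
python3 - <<'E'
from h import *
import pickle
d=pickle.load(open('w1.pkl','rb'));k=1/1.5625
P=lambda px,z:plane(d,np.array(px)*k,z)[:,:2]
loc=lambda w:((w-[FX['x'],FX['y']])@RF.as_matrix()[:2,:2]).round(4).tolist()
print('plate',loc(P([(176,184),(556,187),(543,319)],.012)),'expect (-50,-50),(-50,220),(50,220)')
print('rail right end',loc(P([(550,236),(547,290)],.035)))
print('handle',loc(P([(395,295)],.115)))
print('block',loc(P([(182,260),(267,260),(273,351),(191,351)],.131)))
E
```

```text
plate [[-0.05, -0.046], [-0.0483, 0.2196], [0.0497, 0.2195]] expect (-50,-50),(-50,220),(50,220)
rail right end [[-0.0179, 0.2114], [0.0201, 0.213]]
handle [[-0.0003, 0.1068]]
block [[-0.0227, 0.0035], [-0.0228, 0.0445], [0.0251, 0.044], [0.0251, 0.002]]
```

```bash
echo '{"x":0.4841,"y":-0.0787,"a":-8.51}' > fx.json; cat > s1.py <<'E'
from h import *
bot.servo_line(F(0,.1065,.093),DOWN,.2)
hand.move_gripper(.0,50)
o=get_obs();print(o['time_s'],o['gripper_width'],o['wrist_force'])
bot.servo_line(F(0,.182,.093),DOWN,.08)
o=get_obs();print(o['time_s'],o['gripper_width'],o['wrist_force'],o['position']-F(0,.182,.093))
hand.move_gripper(.06)
bot.servo_line(F(0,.182,.22),DOWN,.25)
q=tilt(42); t=np.radians(42); back=np.array([0,np.sin(t),np.cos(t)])
bot.reach(F(*(np.array([0,.021,.103])+back*.12)),q)
hand.move_gripper(.085)
import pickle
d={n:shot(n) for n in('wrist','top')};pickle.dump(d,open('d2.pkl','wb'))
im=np.hstack([cv2.resize(d['wrist']['frame'],(450,338)),cv2.resize(d['top']['frame'][190:285,180:325],(350,229))[:229].repeat(1,0)if 0 else cv2.copyMakeBorder(cv2.resize(d['top']['frame'][190:285,180:325],(350,229)),0,109,0,0,0)])
cv2.imwrite('pics/s1.png',im[:,:,::-1])
print(get_obs()['time_s'])
E
python3 s1.py
```

```text
4.2 0.020661862325929575 [-1.6852446   0.50267453  7.3326603 ]
5.2917 0.02098082657873573 [0.55548382 1.97344216 6.48264387] [0.00106157 0.00044162 0.00108037]
8.7
```

View pics/s1.png

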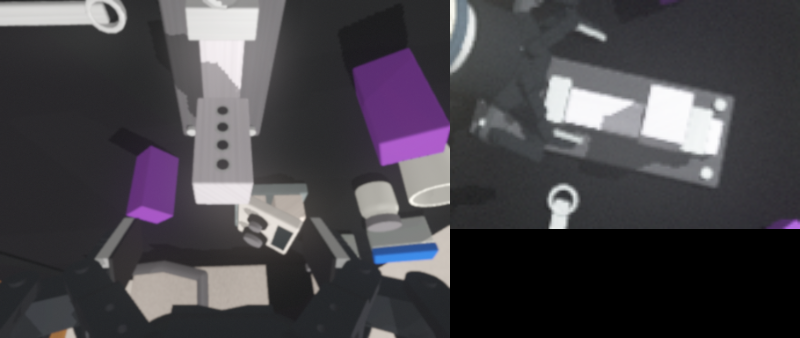

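The jaw is open and the block still stands (wrist 222,150, four ports facing the camera), centred between the fingers at 115 and 330. Next: grasp, lift, turn.

```bash
cat > s2.py <<'E'
from h import *
import pickle
q=tilt(42)
bot.servo_line(F(0,.021,.103),q,.12)
o=get_obs();print(o['time_s'],o['wrist_force'])
hand.move_gripper(.0,70)
o=get_obs();print(o['time_s'],o['gripper_width'],o['grip_force'],o['wrist_force'])
bot.servo_line(F(0,.021,.125),q,.06)
bot.servo_line(F(0,.021,.26),q,.2)
for a in (20,0,-24,-48): bot.reach(F(0,.036,.26),tilt(a))
bot.servo_line(F(0,.036,.13),tilt(-48),.2)
o=get_obs();print(o['time_s'],o['gripper_width'],o['grip_force'],o['wrist_force'],o['position']-F(0,.036,.13))
d={n:shot(n) for n in('wrist','top','scene')};pickle.dump(d,open('d3.pkl','wb'))
im=np.vstack([np.hstack([cv2.resize(d['wrist']['frame'],(400,300)),cv2.resize(d['top']['frame'][190:280,190:310],(400,300))]),
 np.hstack([cv2.resize(d['scene']['frame'][120:225,190:330],(400,300)),np.zeros((300,400,3),np.uint8)])])
cv2.imwrite('pics/s2.png',im[:,:,::-1])
E
python3 s2.py
```

```text
9.85 [-0.46266459 -1.03638217  0.48064259]
10.2667 0.04938679967285129 72.7685022354126 [-0.5927691   3.26202509  6.49257641]
14.1917 0.0494718261110441 74.13023829460144 [ 1.19854436 -0.69620957 -6.41972271] [0.00064831 0.00028795 0.00100366]
```

View pics/s2.png

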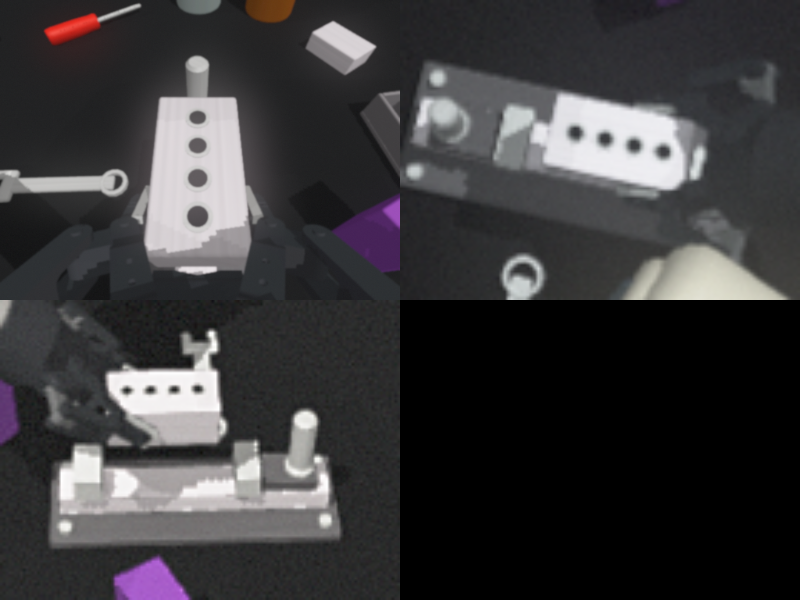

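The block is held level with its ports up (top crop 575–665, y 133–152), over the gap between the jaws. The jaw is at about 515,135 and the handle at 443,113. Before lowering I check the clearances with numbers.

```bash
python3 - <<'E'
from h import *
import pickle
D=pickle.load(open('d3.pkl','rb'))
d=D['top']
P=lambda px,z:((plane(d,(np.array(px)-[400,0])*.3+[190,190],z)[:,:2]-[FX['x'],FX['y']])@RF.as_matrix()[:2,:2]).round(4).tolist()
print('handle',P([(443,113)],.115)); print('block +y end corners',P([(556,93),(545,166)],.151),'side mid',P([(620,104),(612,178)],.151))
print('jaw outer/inner top edge',P([(507,135),(533,140)],.062))
d=D['scene']
S=lambda px,z:((plane(d,(np.array(px)-[0,300])*.35+[190,120],z)[:,:2]-[FX['x'],FX['y']])@RF.as_matrix()[:2,:2]).round(4).tolist()
print('scene handle',S([(305,418)],.115),'block end',S([(213,370),(220,402)],.151),'jaw in/out front',S([(237,450),(259,450)],.062))
print('fixed jaw',S([(73,458),(102,458)],.062))
E
```

```text
handle [[-0.0013, 0.1812]]
block +y end corners [[0.0239, 0.1049], [-0.0258, 0.1014]] side mid [[0.0257, 0.0611], [-0.0241, 0.056]]
jaw outer/inner top edge [[-0.0009, 0.1384], [-0.0005, 0.1188]]
scene handle [[0.0022, 0.1822]] block end [[-0.0234, 0.1017], [0.016, 0.105]] jaw in/out front [[-0.0106, 0.1258], [-0.0099, 0.1461]]
fixed jaw [[-0.0062, -0.0246], [-0.0052, 0.0019]]
```

```bash
cat > s3.py <<'E'
from h import *
import pickle
q=tilt(-48)
bot.servo_line(F(0,.036,.062),q,.08)
f0=get_obs()['wrist_force'];z=.059;print(f0)
while z>.051:
    bot.servo_line(F(0,.036,z),q,.03); f=get_obs()['wrist_force']
    if f[2]-f0[2]>3: break
    z-=.0005
o=get_obs();print(z,f,o['position']-F(0,.036,.056),o['time_s'],o['ft_torque'])
hand.move_gripper(.085)
print(get_obs()['wrist_force'])
t=np.radians(48);b=np.array([0,-np.sin(t),np.cos(t)])
bot.servo_line(F(*(np.array([0,.036,z])+b*.08)),q,.15)
bot.servo_line(F(*(np.array([0,.036,z+.09])+b*.08)),q,.25)
hand.move_gripper(.06)
bot.reach(F(0,.181,.23),DOWN)
d={n:shot(n) for n in('top','scene','wrist')};pickle.dump(d,open('d4.pkl','wb'))
im=np.vstack([np.hstack([cv2.resize(d['wrist']['frame'],(400,300)),cv2.resize(d['top']['frame'][190:280,190:310],(400,300))]),
 np.hstack([cv2.resize(d['scene']['frame'][120:225,190:330],(400,300)),np.zeros((300,400,3),np.uint8)])])
cv2.imwrite('pics/s3.png',im[:,:,::-1])
print(get_obs()['time_s'])
E
python3 s3.py
```

```text
[-0.63269728  0.37282863 -5.8340954 ]
0.05499999999999999 [-2.33465835 -2.70240759 -0.61795599] [ 1.89976141e-05 -3.69379660e-06 -6.73075540e-04] 17.5917 [-0.70783451  0.20004944  0.14173049]
[0.44885654 0.1965962  0.3150961 ]
20.8667
```

View pics/s3.png

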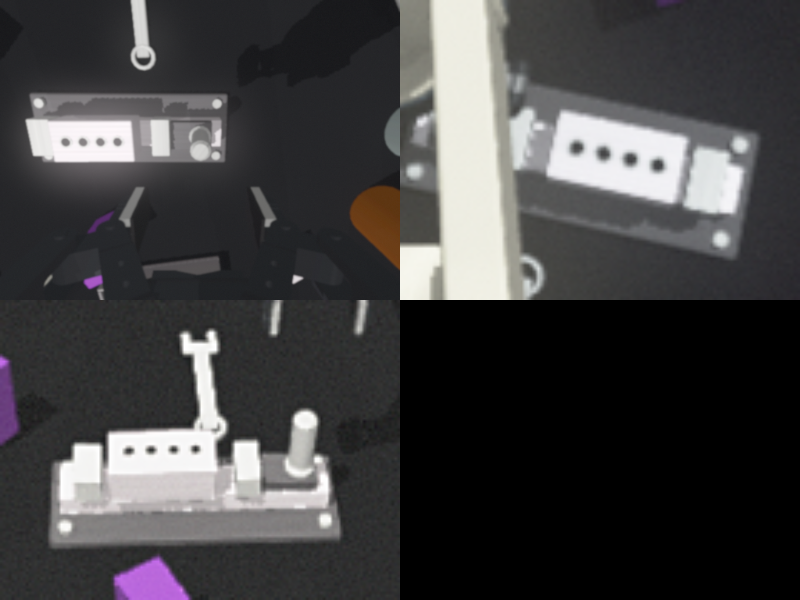

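The block lies on the seat with its ports up (top crop 575–657, y 148–165), between the jaws with a small gap at each end. Next I close the jaw under force control.

```bash
cat > s4.py <<'E'
from h import *
import pickle
bot.servo_line(F(0,.1815,.093),DOWN,.2)
hand.move_gripper(.0,50)
yv=RF.apply([0,1,0]);f0=get_obs()['wrist_force']@yv;print(f0)
bot.servo_line(F(0,.161,.093),DOWN,.06)
y=.160
while y>.147:
    bot.servo_line(F(0,y,.093),DOWN,.04); f=get_obs()['wrist_force']@yv; print(round(y,4),round(f,1),end='; ')
    if abs(f-f0)>14: break
    y-=.001
bot.dwell(.2)
o=get_obs();print(o['time_s'],RF.inv().apply(o['position']-F(0,0,0)),o['wrist_force'])
hand.move_gripper(.06)
bot.servo_line(F(0,y,.23),DOWN,.25)
bot.reach(F(0.02,-.12,.3),tilt(0))
hand.move_gripper(0,30)
d={n:shot(n) for n in('top','scene','wrist')};pickle.dump(d,open('d5.pkl','wb'))
im=np.vstack([np.hstack([cv2.resize(d['wrist']['frame'],(400,300)),cv2.resize(d['top']['frame'][190:280,190:310],(400,300))]),
 np.hstack([cv2.resize(d['scene']['frame'][120:225,190:330],(400,300)),cv2.resize(d['top']['frame'][190:280,340:460],(400,300))])])
cv2.imwrite('pics/s4.png',im[:,:,::-1])
print(get_obs()['time_s'])
E
python3 s4.py
```

```text
-0.8592552998091395
0.16 3.3; 0.159 5.7; 0.158 6.2; 0.157 5.5; 0.156 7.0; 0.155 11.2; 0.154 17.7; 24.575 [0.0005292  0.15660391 0.09413864] [-1.58535959 17.05690583  3.86116744]
27.575
```

View pics/s4.png

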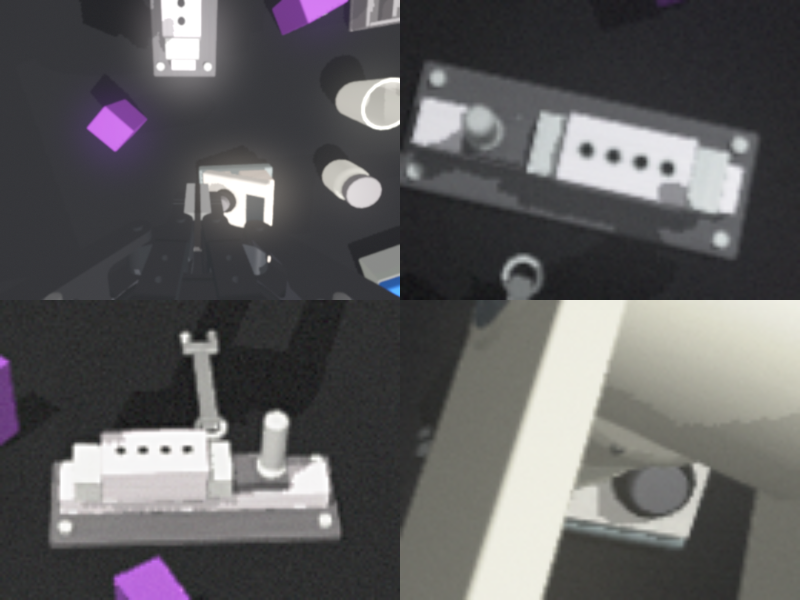

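The jaw is shut on the block with no visible gaps (top crop 560–690), and the measured gap is about 96.6 mm. The console is next, starting with a finer measurement of the two key tops.

```bash
cat > keys.py <<'E'
from h import *
import pickle
ds=pickle.load(open('ds.pkl','rb'));T=ds['top'];S=ds['scene']
def blob(d,p,r,lo=85,hi=190):
    p=np.array(p);x0,y0=(p-r).astype(int);g=cv2.cvtColor(d['frame'],cv2.COLOR_RGB2GRAY)[y0:y0+2*r,x0:x0+2*r]
    g=cv2.resize(g,None,fx=4,fy=4,interpolation=cv2.INTER_CUBIC)
    m=cv2.inRange(g,lo,hi);m=cv2.morphologyEx(m,cv2.MORPH_OPEN,np.ones((9,9)))
    n,l,s,c=cv2.connectedComponentsWithStats(m);k=l[2*r*2,2*r*2]
    return (c[k]+.5)/4-.5+[x0,y0],s[k,2:]/4
pt={}
for n,a,b,r in(('small',(382.7,239.7),(126.4,196.3),10),('large',(416.7,245.7),(92.4,200),13)):
    A_,sa=blob(T,a,r);B_,sb=blob(S,b,r);x,e=tri(T,A_,S,B_);print(n,A_,sa,B_,sb,x.round(4),np.round(e,4))
yw=np.radians(-5.3);RC=R.from_euler('z',yw)
n=RC.apply([-.5,0,.75**.5])
for y in([0,1,0],[0,-1,0],[.75**.5,0,.5],[-.75**.5,0,-.5]):
    yy=RC.apply(y);q=R.from_matrix(np.c_[np.cross(yy,-n),yy,-n]).as_quat()
    for c in([.507,-.333,.0633],[.499,-.418,.0633]):
        s=kinematics.solve_ik(np.array(c)+n*.03,q);print(y,None if s is None else s.round(2))
print(bot.tcp_to_tips)
E
python3 keys.py
```

```text
small [382.24964937 239.6621669 ] [ 10.5   10.75 356.5 ] [125.28984375 196.13802083] [  9.5    7.25 240.  ] [ 0.5066 -0.3331  0.0666] [0.0008 0.0008]
large [417.31624514 245.69477951] [ 18.    17.   963.75] [ 92.0195122  198.17926829] [ 16.   10.  512.5] [ 0.4978 -0.417   0.0666] [0.001 0.001]
[0, 1, 0] None
[0, 1, 0] None
[0, -1, 0] [-0.77  0.42  2.13  1.1   0.36 -0.1 ]
[0, -1, 0] [-0.9   0.48  2.01  0.96  0.46 -0.07]
[0.8660254037844386, 0, 0.5] [-0.77  0.42  2.13  1.1   0.36 -1.67]
[0.8660254037844386, 0, 0.5] [-0.9   0.48  2.01  0.96  0.46 -1.64]
[-0.8660254037844386, 0, -0.5] [-0.77  0.42  2.13  1.1   0.36  1.47]
[-0.8660254037844386, 0, -0.5] [-0.9   0.48  2.01  0.96  0.46  1.5 ]
0.017
```

```bash
cat > s5.py <<'E'
from h import *
RC=R.from_euler('z',np.radians(-5.7)); n=RC.apply([-.5,0,.75**.5]); yy=RC.apply([0,-1,0])
q=R.from_matrix(np.c_[np.cross(yy,-n),yy,-n]).as_quat()
at=lambda c,h: np.array(c)+n*(h+bot.tcp_to_tips)
for nm,c in(('small',[.5066,-.3331,.0666]),('large',[.4978,-.417,.0666])):
    bot.reach(at(c,.05),q); bot.servo_line(at(c,.006),q,.1)
    f0=get_obs()['wrist_force']@n; h=.004; print(nm,end=': ')
    while h>-.016:
        bot.servo_line(at(c,h),q,.03); o=get_obs(); f=o['wrist_force']@n-f0
        print(round(h*1e3,1),round((o['position']-at(c,0))@n*1e3,1),round(f,1),end='; ')
        if f>14: break
        h-=.001
    bot.dwell(.15)
    bot.servo_line(at(c,.05),q,.1); print(get_obs()['time_s'])
E
python3 s5.py
```

```text
small: 4.0 4.5 4.0; 3.0 3.2 2.3; 2.0 2.0 4.5; 1.0 1.0 4.9; 0.0 0.0 6.2; -1.0 -0.4 18.4; 31.375
large: 4.0 4.4 0.9; 3.0 3.2 0.6; 2.0 2.0 0.9; 1.0 1.0 2.2; 0.0 0.0 2.5; -1.0 -0.3 15.1; 34.7083
```

Both keys stopped hard at the same height. I check the tip alignment from the current hover and measure the free force.

```bash
python3 - <<'E'
from h import *
o=get_obs();RC=R.from_euler('z',np.radians(-5.7)); n=RC.apply([-.5,0,.75**.5])
print(o['wrist_force'],o['wrist_force']@n,o['gripper_width'])
M=R.from_quat(o['orientation']).as_matrix();tip=o['position']+M[:,2]*.017;tip2=o['position']+M[:,2]*.023
d={k:shot(k) for k in('wrist','scene')}
ims=[]
for k,(x0,y0,w,h) in(('wrist',(100,100,312,284)),('scene',(50,120,140,127))):
    f=d[k]['frame'].copy()
    s=400/w;im=cv2.resize(f[y0:y0+h,x0:x0+w],None,fx=s,fy=s,interpolation=cv2.INTER_CUBIC)
    for p,c in((tip,(255,0,0)),(tip2,(255,255,0)),(np.array([.4978,-.417,.0666]),(0,255,0)),(np.array([.5066,-.3331,.0666]),(0,255,0))):
        u=(proj(d[k],p)[0]-[x0,y0])*s; cv2.circle(im,tuple(int(v) for v in u),2,c,-1)
    ims.append(im[:360])
cv2.imwrite('pics/s5.png',np.hstack(ims)[:,:,::-1])
E
```

```text
[0.2003358  0.00547814 0.09540452] -0.016777847212954652 0.00021485322529286364
```

View pics/s5.png

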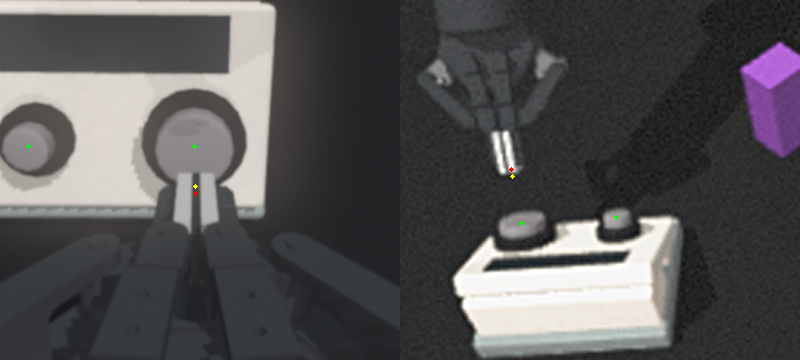

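```bash
python3 - <<'E'
from h import *
p=get_obs()['position'];bot.servo_line(p+[-.03,0,.08],None,.15);bot.dwell(.3)
o=get_obs();print(o['time_s'],o['wrist_force'])
print(hand_in())
E
```

```text
35.825 [ 0.20178914  0.25850815 -0.22120655]
the job is handed in; nothing more can be done
None
```

I handed the job in at 35.8 s with the arm clear: the block is clamped end to end between the jaws with its ports up, and I pressed the small key, let it up, then the large key. Each key press ran to a hard stop (14 N or more, against 5 N for full travel), but I judged that from the wrist force and did not see the keys go down.

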